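# Clamp and open the push-and-turn tablet jar

### The job

Open the square jar of oven-cleaning tablets that stands in the wooden jar clamp: first slide the clamp's jaw shut until it presses firmly on the jar and grips it against the fixed jaw, then push the jar's safety cap down, twist it anticlockwise while it is down until it is free, and lift it straight up off the jar. Finish still holding the cap in the gripper, level and well clear above the jar's mouth (about 4 cm), keeping still; the jar stays standing in the closed clamp, and the other things on the counter are left where they are.

Things in the scene. Friction and masses are not known exactly. Their poses are not given: they have to be found in the camera images.
- clamp: jar clamp fixed to the counter: wooden base 100 mm (x) by 225 mm (y, from -147 to +78), 12 mm thick, with a fixed jaw (57 mm high) at its +y end, faced with a rubber cushion at y = +50 mm that yields up to 4 mm (1 mm per 4 N). Origin on the counter surface, midway across the base in x; z up. The jar stands on the base between the jaws; when gripped its centre is at y = +20 to +24 mm
- jaw (a joint): sliding jaw's travel in m: 0 fully open, grows as it slides along the clamp's +y towards the fixed jaw; 0.045 when the jar just meets both jaws square, 0.046 to 0.049 when gripped. It stays where it is left. Sliding takes about 6 N (a few more while it pushes the jar along the base); press on to about 20 N in all on the push plate. Let go, it springs back 1 to 2 mm and still grips with some 5 N
- jaw_handle (a point): middle of the back face (looking to the clamp's -y, away from the jar) of the sliding jaw's upright push plate, 65 mm above the counter; axes as the clamp's. Plate: 44 mm wide (x), 14 mm thick (y), 13 to 85 mm above the counter. Push here along the clamp's +y. Before it lie 50 mm of low stem (31 mm high), then the jaw plate (58 mm high, 12 mm thick)
- jaw_face (a point): middle of the sliding jaw's flat face that meets the jar, 35 mm above the counter
- jar: square amber glass jar, loose, 0.3 to 0.6 kg: body 60 by 60 mm, 64 mm tall, low round shoulder to 70 mm, then a round neck 36 mm across up to 102 mm with three small ledges (46 mm across) that hold the cap. Origin at the centre of its underside, 12 mm above the counter; z up; sides square to x and y, which start within 6 degrees of the clamp's
- jar_mouth (a point): centre of the jar's mouth, 102 mm above its underside
- cap: round white push-and-turn safety cap, loose, 45 g: 56 mm across, 30 mm tall, ribbed side, flat top. Origin at the centre of its lower rim, z up. Locked, its rim is 84 mm above the jar's underside (14 mm over the shoulder) and its x is along the jar's x. Take it by its side across the diameter at any yaw; a grip of about 40 N carries push and turn
- cap_top (a point): centre of the cap's flat top, 30 mm above its rim. How it works: a spring holds the cap up (5 N to start it down, 9 N at 5 mm; it bottoms at 6 mm). It turns only when 3 mm or more down (aim for 5). Turned anticlockwise from above it is free after 40 degrees and meets a stop at 85: turn about 60 in one grasp, then lift straight off
- ramekin: bystander: open white ceramic ramekin, 84 mm across, 45 mm tall, upright; origin at the centre of its underside
- spice_jar: bystander: closed round clear spice jar, 46 mm across, 95 mm tall, standing; origin at the centre of its underside
- brush: bystander: silicone pastry brush lying flat, about 180 mm long, 36 mm wide, 18 mm high; origin underneath near its middle, x along it towards the head
- rolling_pin: bystander: short beech rolling pin lying down, 48 mm thick, 290 mm long along its y axis; origin under its middle
- scraper: bystander: stainless dough scraper lying flat, 115 by 150 mm, 19 mm high; origin underneath at its middle
- pizza_cutter: bystander: wheel pizza cutter lying flat, 200 mm long along x, 90 mm wheel towards +x, 20 mm high; origin underneath near its middle
- tin: bystander: closed can, 80 mm across, 100 mm tall, standing; origin at the centre of its underside
Not all that is in view belongs to the job. What is shaped like the clamp but blue is not meant.

How it is judged (in metres and radians):
On the way, in this order (a step that is already met when the one before it is completed fails the run):
1. the clamp's jaw is slid shut and presses on the jar (over 4 N), the jar gripped square between the jaws (value of joint jaw above 0.0435 m and contact force between jaw and jar above 4 N), for 0.1 s.
2. the cap is pushed down at least 2.5 mm on the jar (z of cap in the frame of jar below 0.0815 m), for 0.05 s.
3. the cap, still on the jar, is turned at least 35 degrees (angle between the x axis of cap and the x axis of jar, either way round above 0.61 rad and z of cap in the frame of jar below 0.095 m), for 0.05 s.
At the end, for the whole second after the job is handed in: Gripper holds the cap still, within 14 deg of level, rim 15 to 150 mm above the jar's mouth and within 30 mm of its axis, not touching the jar; jar upright on the base, 14 to 28 mm along the clamp's y, within 6 deg of square; jaw at 0.0435 m or more, pressing on it (0.5 N) (contact force between the fingers and cap above 1 N and contact force between cap and jar below 0.1 N and z of cap in the frame of jar_mouth between 0.015 and 0.15 m and horizontal distance between cap and jar_mouth below 0.03 m and angle between cap's own z axis and vertical below 0.25 rad and linear speed of cap below 0.03 m/s and value of joint jaw above 0.0435 m and contact force between jaw and jar above 0.5 N and angle between jar's own z axis and vertical below 0.08 rad and z of jar in the frame of clamp below 0.016 m and linear speed of jar below 0.02 m/s and y of jar in the frame of clamp between 0.014 and 0.028 m and angle between the x axis of jar and the x axis of clamp, either way round below 0.1 rad); the arm keeps its last pose, push and grip.
It fails at once if the jar is tipped or lifted off the clamp's base (angle between jar's own z axis and vertical above 0.25 rad or z of jar in the frame of clamp above 0.03 m).
It fails at once if a bystander is moved more than 40 mm (distance of any of ramekin, spice_jar, brush, rolling_pin, scraper, pizza_cutter, tin from where it was at the start of the episode above 0.04 m).
It also fails if it takes over 51 s, if anything falls off the work surface, if the arm or the gripper's body presses on something with over 40 N, if the wrist force passes 120 N, or if a joint passes its speed limit or range.

### The arm

A 6-joint arm with a two-finger parallel gripper is mounted at the origin on the work surface. World frame = base frame: x ahead of the robot, y to its left, z up, the work surface at z = 0. Lengths are in mm, angles in rad, forces in N, time in s.
With the tool pointing down it reaches from about 325 to 775 mm from the base axis. Payload 5.5 kg.
Tool frame: the origin (TCP) lies between the finger pads; the fingertips stand 17 mm ahead of it and the grasp point (between the pads) lies 2 mm behind it (bot.finger_overhang is the y of the fingertips in the tool frame, in mm); y points along the fingers, z is the direction in which the jaws open and shut, and the axes are right-handed (so a half turn about y gives the same grasp; the last joint's range is limited). The gripper opens to 88 mm and grips with 3 to 60 N. Pads are 20 mm wide; open, the fingers measure 115 mm over their backs; the gripper's body (75 mm by 178 mm) begins 61 mm behind the grasp point.
Start: joints at [-1.219, 0.091, 1.231, -0, 1.82, -0.057], TCP at [238.506, -550.573, 219.131] pointing down, gripper open.
Joint ranges: [-2.87, 2.87], [-0.86, 2.18], [0.17, 2.46], [-1.51, 4.65], [0.06, 2.69], [-2.65, 2.65]. Speed limits (rad/s): [2.57, 2.57, 3.01, 3.14, 3.14, 3.14].

### API

Orientations are given as a 3x3 rotation matrix whose columns are the frame's x, y, z axes.
In Python, from bench import bot, imaging gives the robot as it stands. The module is installed in compiled form; this text tells all that it offers.
- The arm moves only by the shell command python3 -m creep 'ROWS' [FORCE]. ROWS is JSON, a list of rows, each a list of 5 numbers: the shift along the tool's x, y, z in cm, then the turn about the tool's y in degrees, then the finger opening in cm, from 0 to 8.78. In form: [[x, y, z, turn, hand], ...]. A call has exactly 5 rows; each row is the pose to reach, as a shift and turn from the pose measured when the call began, along the tool's axes at that moment; what a row does not reach only later rows make up. A row lasts 1/12 s, in which the tool goes at most 41.7 mm and 7.16 degrees, less where a joint would pass 70% of its speed; a pose out of reach is approached as far as the arm can. A call with a gripper value outside its range is refused whole. The fingers move at their own pace and stop on an object; FORCE is the grip in N (left out, the last holds). Time passes only in rows, so rows that repeat a pose let the fingers close, or fill a call up. It gives the time, the measured TCP pose, the force and the opening at its end, in the units of the state.
- bot.get_state(): the state, without advancing time (a new reading comes with each control period).
- imaging.capture(name): name is "scene" or "top" or "wrist"; returns a dict with "pixels" (420x560x3 uint8, red, green, blue), "depth" (420x560 float32, mm along the optical axis (not along the pixel's ray), 0 where there is no reading), "K" (3x3 intrinsics, pixels), "world_from_camera" (4x4, takes a point from camera to world coordinates); the wrist camera has in their place "mount" (4x4, takes a point from camera to tool coordinates, whose origin is the TCP and whose axes are the tool frame's). Camera axes: x right, y down, z forward; pixel columns grow to the right and rows downward; lengths in mm; the calibration is good to about 2 mm. A picture is of the moment at which its call begins: read the wrist's pose just before it.
- bot.finish_job(): hands the job in, once; it reports no verdict.
The state is a dict: "clock": time; "joint_positions": joint angles; "dq": joint speeds; "joint_torque": joint torques, N m; "eef_pos": TCP position; "orientation": TCP orientation; "wrist_force": force on the tool from outside, world axes, zero at the start; "moment": the same for the moment, N m; "opening": opening from 0.0 (shut) to 1.0 (fully open).
Only numpy, scipy, OpenCV 4.12 (cv2) and the standard library are available. Lean on these libraries where they do the work, as an engineer would, in place of code of your own. Each camera call takes 0.05 s, during which the arm holds its last target. There are 200 camera calls.

## Working session

There is one attempt and no reset: what is moved stays moved. The work goes in short steps, Python scripts to look and compute and a shell command to move; the robot and the scene stay as the last step left them, time stands still between calls to the robot, and variables do not carry over. Pictures are saved under pics/ and viewed, about 8 in all and at most 12, crops included, and the job is handed in when it is done.

```bash
mkdir -p pics; python3 - <<'E'
from bench import bot, imaging
import cv2,numpy as np
s=bot.get_state();print(s)
for n in("scene","top"):
    d=imaging.capture(n);cv2.imwrite(f"pics/{n}0.png",cv2.cvtColor(d["pixels"],cv2.COLOR_RGB2BGR));np.savez(f"pics/{n}0.npz",**d)
    print(d["K"],d["world_from_camera"])
E
```

```text
{'clock': 0.0, 'joint_positions': array([-1.21872004e+00,  9.18811982e-02,  1.23185255e+00, -1.53633897e-05,
        1.81978099e+00, -5.67262500e-02]), 'dq': array([-1.60827250e-04, -7.33802459e-04,  1.25822433e-03,  1.44510467e-03,
       -7.49560002e-06, -1.14534085e-03]), 'joint_torque': array([-6.35141987e-04, -4.46457267e+01, -4.06444323e+01,  6.99113728e-02,
        2.93044187e-02, -1.53160399e-04]), 'eef_pos': array([ 238.38595297, -550.29635505,  218.01232264]), 'orientation': array([[-9.17599015e-01, -6.76801734e-04,  3.97506718e-01],
       [-3.97507283e-01,  1.79904528e-03, -9.17597256e-01],
       [-9.41011697e-05, -9.99998153e-01, -1.91983579e-03]]), 'wrist_force': array([-0.69661725,  0.73702412,  0.03689959]), 'moment': array([0.03294718, 0.02038409, 0.01574722]), 'opening': 1.0028895332626562}
[[492.18772814   0.         281.17473704]
 [  0.         492.18772814 213.29910932]
 [  0.           0.           1.        ]] [[ 1.72076820e-02  6.03563685e-01 -7.97129082e-01  1.63988223e+03]
 [ 9.99541360e-01  9.48544653e-03  2.87592831e-02 -4.30835192e+01]
 [ 2.49191842e-02 -7.97258367e-01 -6.03123644e-01  9.39064882e+02]
 [ 0.00000000e+00  0.00000000e+00  0.00000000e+00  1.00000000e+00]]
[[470.42392036   0.         285.23741801]
 [  0.         470.42392036 206.34612567]
 [  0.           0.           1.        ]] [[ 1.07120231e-02 -9.80340070e-01  1.97024364e-01  3.04706298e+02]
 [-9.99711751e-01 -6.26575958e-03  2.31766270e-02 -2.80048848e+01]
 [-2.14864688e-02 -1.97215840e-01 -9.80124606e-01  1.39664772e+03]
 [ 0.00000000e+00  0.00000000e+00  0.00000000e+00  1.00000000e+00]]
```

View pics/scene0.png

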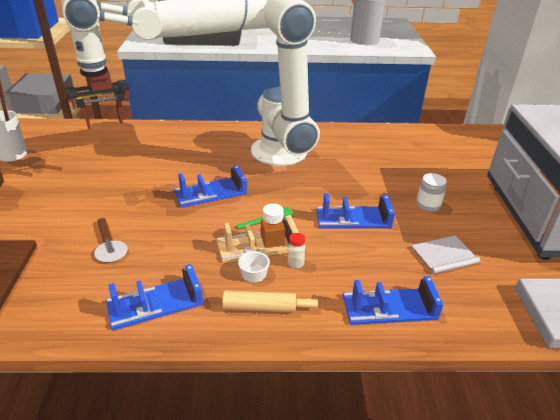

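View pics/top0.png

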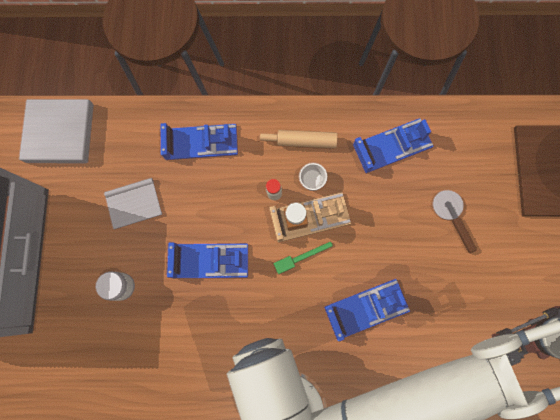

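The wooden clamp with the amber jar and white cap is at top (310,215) / scene (262,240). The four blue lookalikes are at top (200,141), (393,145), (208,261) and (368,309), and they are not meant. I'll confirm this in an enlarged crop and measure with depth.

```bash
cat > h.py <<'E'
import numpy as np
def cloud(d):
    z=d["depth"].astype(float);v,u=np.mgrid[:z.shape[0],:z.shape[1]];K=d["K"]
    p=np.stack([(u-K[0,2])*z/K[0,0],(v-K[1,2])*z/K[1,1],z,np.ones_like(z)],-1)
    return p@np.array(d["world_from_camera"]).T[:,:3]
E
python3 - <<'E'
import numpy as np,cv2
from h import cloud
a=np.load("pics/top0.npz");b=np.load("pics/scene0.npz")
P=cloud(a);Q=cloud(b)
def rep(n,m,P):
    q=P[m]; 
    if len(q)<4: print(n,len(q));return
    r=cv2.minAreaRect(q[:,:2].astype(np.float32)); print(n,len(q),q.mean(0).round(1),np.round(r[0],1),np.round(r[1],1),round(r[2],1), np.percentile(q[:,2],[5,95]).round())
hsv=cv2.cvtColor(a["pixels"],cv2.COLOR_RGB2HSV)
reg=np.zeros(P.shape[:2],bool);reg[185:250,262:360]=1
h=P[...,2]
print("counter z",np.median(h[260:290,250:320]))
rep("cap",reg&(h>118)&(h<145),P)
rep("60-95",reg&(h>66)&(h<100)&(np.mgrid[:420,:560][1]>305),P)
rep("jaw50-66",reg&(h>50)&(h<66)&(np.mgrid[:420,:560][1]>300),P)
rep("fixed",reg&(h>48)&(h<66)&(np.mgrid[:420,:560][1]<292),P)
rep("base",reg&(h>7)&(h<18),P)
for n,c in(("ramekin",(160,192,297,330)),("spice",(178,200,264,284)),("brush",(240,275,272,334)),("pin",(125,150,258,340))):
    r=np.zeros_like(reg);r[c[0]:c[1],c[2]:c[3]]=1
    rep(n,r&(h>(7 if n=="brush" else 20)),P)
c=cv2.resize(a["pixels"][160:280,230:390],None,fx=5,fy=5,interpolation=cv2.INTER_CUBIC)
cv2.imwrite("pics/crop1.png",c[...,::-1])
E
```

```text
counter z -0.6987828344572335
cap 319 [543.  -26.7 125.1] [542.7 -26.3] [52.6 55.2] 89.6 [121. 130.]
60-95 100 [ 566.5 -136.6   80.4] [ 558.1 -104.4] [ 43.5 115.2] 18.0 [70. 86.]
jaw50-66 118 [558.1 -97.9  56.9] [559.2 -99.5] [ 68.1 125.1] 8.0 [52. 63.]
fixed 335 [535.2  26.3  55.6] [555.  22.] [151.4  47.2] 14.0 [50. 62.]
base 1205 [547.6 -91.9  11.7] [550.7 -84.8] [194.1 272.9] 4.4 [ 8. 17.]
ramekin 260 [669.9 -77.3  63.6] [507.5 -72.6] [ 80.4 407.5] 88.8 [22. 47.]
spice 263 [620.7  37.2  80.1] [624.5  37.6] [42.4 44. ] 59.5 [31. 98.]
brush 453 [424.  -29.5  45.2] [426.  -24.8] [138.  199.6] 56.9 [ 8. 23.]
pin 1056 [783.2 -46.1  52.7] [580.  -83.3] [511.6 231.5] 13.0 [26. 50.]
```

View pics/crop1.png

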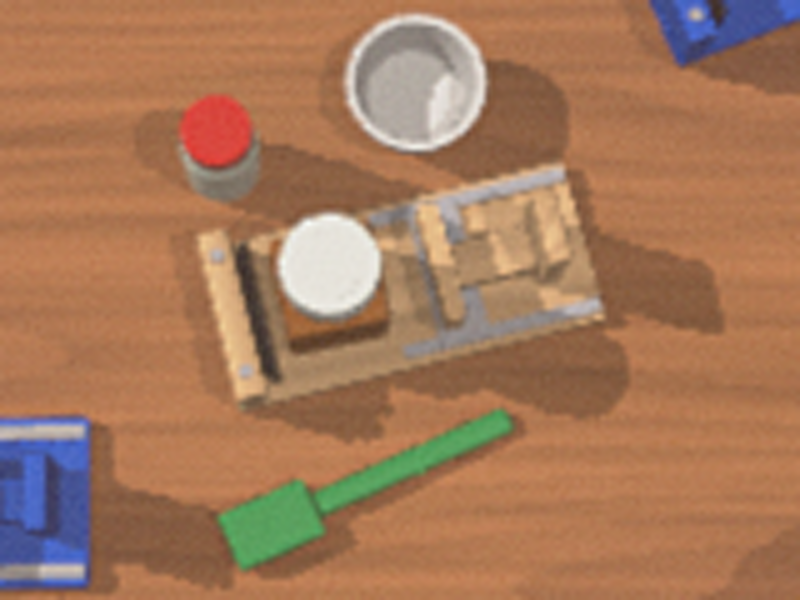

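The crop confirms the target: wooden clamp with the rubber-faced fixed jaw at left (230,320), jar and white cap at (330,265), sliding jaw at (440,265) and push plate at (550,240). Next come the clamp frame and a robust plate position.

```bash
cat >> h.py <<'E'
def ray(d,u,v,z):
    K=d["K"];T=np.array(d["world_from_camera"]);r=T[:3,:3]@[(u-K[0,2])/K[0,0],(v-K[1,2])/K[1,1],1]
    return T[:3,3]+r*(z-T[2,3])/r[2]
E
python3 - <<'E'
import numpy as np
from h import *
a=np.load("pics/top0.npz");b=np.load("pics/scene0.npz")
f=lambda u,v,z:ray(a,230+u/5-.4,160+v/5-.4,z)[:2]
B1,B2,B3=f(605,318,12),f(568,168,12),f(242,408,12)
print("corners",B1,B2,B3)
for p,q in((B1,B2),(B3,B1)): print(np.degrees(np.arctan2(*(q-p)[::-1])))
F=[f(*c,57) for c in((198,233),(224,232),(240,405),(265,396))];print("fixed jaw corners",np.round(F,1),np.mean(F,0))
e=F[0]-F[2];print(np.degrees(np.arctan2(e[1],e[0])))
for th in (14,):
    t=np.radians(th);X=np.array([np.cos(t),np.sin(t)]);Y=np.array([-X[1],X[0]])
    # base: B1=(-50,-147) B2=(50,-147)
    o=((B1+B2)/2+147*Y); o2=B3+50*X-78*Y; o3=np.mean(F,0)
    print("origin",o,o2,"fixed jaw local",[(o3-o)@X,(o3-o)@Y])
    for n,d in(("top",a),("scene",b)):
        P=cloud(d);L=np.stack([(P[...,:2]-o)@X,(P[...,:2]-o)@Y,P[...,2]],-1)
        for nm,m in(("plate",(abs(L[...,0])<35)&(L[...,1]<-60)&(L[...,1]>-160)&(L[...,2]>60)&(L[...,2]<92)),
                    ("jaw",(abs(L[...,0])<55)&(L[...,1]<-25)&(L[...,1]>-75)&(L[...,2]>45)&(L[...,2]<64)),
                    ("cap",(abs(L[...,0])<55)&(abs(L[...,1])<55)&(L[...,2]>118)&(L[...,2]<132))):
            q=L[m];print(n,nm,len(q),np.percentile(q,[3,50,97],axis=0).round(1).tolist() if len(q) else 0)
E
```

```text
corners [ 533.18871202 -190.15026011] [ 624.54980882 -169.44534457] [477.68295564  25.03701187]
12.769095341162657
-75.53630715575703
fixed jaw corners [[574.1  50.3]
 [574.8  35.2]
 [473.8  24.5]
 [479.1  10.2]] [525.45586579  30.05575553]
14.438375344456901
origin [543.30674177 -37.16433058] [545.06764981 -38.54996   ] fixed jaw local [np.float64(-1.0586180204559272), np.float64(69.5418800229897)]
top plate 93 [[-19.8, -125.5, 61.0], [1.0, -117.4, 81.5], [23.2, -61.3, 87.5]]
top jaw 106 [[-32.1, -61.8, 48.6], [0.2, -55.9, 56.4], [34.0, -50.4, 61.8]]
top cap 319 [[-22.3, -13.6, 120.1], [2.1, 10.2, 125.0], [27.0, 34.4, 129.9]]
scene plate 92 [[-17.2, -126.7, 61.3], [14.7, -120.5, 80.2], [27.1, -113.5, 85.2]]
scene jaw 89 [[-28.6, -62.6, 47.2], [8.8, -57.7, 55.1], [37.8, -51.2, 59.0]]
scene cap 222 [[-20.2, -14.6, 119.6], [7.6, 8.4, 124.1], [31.8, 33.3, 127.6]]
```

```bash
cat >> h.py <<'E'
O=np.array([544.,-38.]);TH=14.
def togo(lx,ly,z,yaw=0,o=None):
    "print shift (cm, tool axes) and turn to put TCP at clamp-local lx,ly and world z, tool z axis at clamp yaw+yaw deg"
    from bench import bot
    o=O if o is None else o
    s=bot.get_state();R=s["orientation"];t=np.radians(TH);X=np.array([np.cos(t),np.sin(t)]);Y=np.array([-X[1],X[0]])
    g=np.r_[o+lx*X+ly*Y,z]-s["eef_pos"];cur=np.degrees(np.arctan2(R[1,2],R[0,2]))
    p=s["eef_pos"][:2]-o
    print("t",round(s["clock"],2),"local",np.round([p@X,p@Y,s["eef_pos"][2]],1),"yaw rel",round(cur-TH,2),"tilt y",R[:,1].round(3),"F",s["wrist_force"].round(1),"open",round(s["opening"],3))
    print("shift cm",(R.T@g/10).round(2),"turn",round((cur-TH-yaw+180)%360-180,2),"j6",s["joint_positions"][5].round(2))
E
python3 -m creep '[[-2,0,-1,-4,0],[-6,0,-2.5,-11,0],[-10,0,-4,-18,0],[-14,0,-5.6,-25,0],[-18,0,-7.2,-32,0]]' 20
python3 -c "
from h import *
togo(2,-167,200)"
```

```text
clock: 0.52
eef_pos: [372.2, -414.7, 217.7]
orientation: [[-0.563, -0.001, 0.826], [-0.826, 0.002, -0.563], [-0.001, -1.0, -0.002]]
wrist_force: [-0.0, -0.3, 0.1]
opening: 0.663
t 0.52 local [-257.8 -323.9  217.7] yaw rel -48.28 tilt y [-0.001  0.002 -1.   ] F [-0.  -0.3  0.1] open 0.663
shift cm [-29.83   1.8    5.58] turn -48.28 j6 -0.3
```

```bash
python3 -m creep '[[-4,0.3,0.75,-7,0],[-8,0.6,1.5,-14,0],[-12,0.9,2.2,-21,0],[-16,1.2,3,-28,0],[-20,1.5,3.7,-35,0]]'
python3 -c "
from h import *
togo(2,-167,200)"
```

```text
clock: 0.93
eef_pos: [516.5, -268.4, 202.3]
orientation: [[0.019, -0.002, 1.0], [-1.0, 0.003, 0.019], [-0.003, -1.0, -0.001]]
wrist_force: [-0.0, 0.1, -0.6]
opening: 0.281
t 0.93 local [ -82.5 -216.9  202.3] yaw rel -12.93 tilt y [-0.002  0.003 -1.   ] F [-0.   0.1 -0.6] open 0.281
shift cm [-6.76  0.24  7.12] turn -12.93 j6 -0.56
```

```bash
python3 -m creep '[[-2,0,2,-5,0],[-4,0,4,-10,0],[-5.5,0,6,-13,0],[-6.8,0.2,7.1,-13,0],[-6.8,0.2,7.1,-13,0]]'
python3 - <<'E'
from h import *
from bench import bot,imaging
import cv2
togo(2,-167,67)
bot.get_state();d=imaging.capture("wrist")
np.savez("pics/w1.npz",**d);print(d["mount"].round(3),d["K"][0])
s=imaging.capture("scene");c=cv2.resize(s["pixels"][150:300,180:340],None,fx=3.5,fy=3.5)
w=cv2.resize(d["pixels"],(700,525))
cv2.imwrite("pics/w1.png",np.hstack([cv2.resize(d["pixels"],(400,300)),cv2.resize(s["pixels"][130:310,170:350],(400,300))])[...,::-1])
E
```

```text
clock: 1.35
eef_pos: [587.6, -196.1, 198.7]
orientation: [[0.247, -0.003, 0.969], [-0.969, 0.005, 0.247], [-0.005, -1.0, -0.002]]
wrist_force: [0.2, -1.1, -0.1]
opening: 0.006
t 1.35 local [   4.1 -164.   198.7] yaw rel 0.29 tilt y [-0.003  0.005 -1.   ] F [ 0.2 -1.1 -0.1] open 0.006
shift cm [ 0.37 13.17 -0.18] turn 0.29 j6 -0.63
[[   0.       0.965    0.263  -70.728]
 [  -0.      -0.263    0.965 -165.772]
 [   1.      -0.      -0.      -0.269]
 [   0.       0.       0.       1.   ]] [355.9354296    0.         284.58345101]
```

View pics/w1.png

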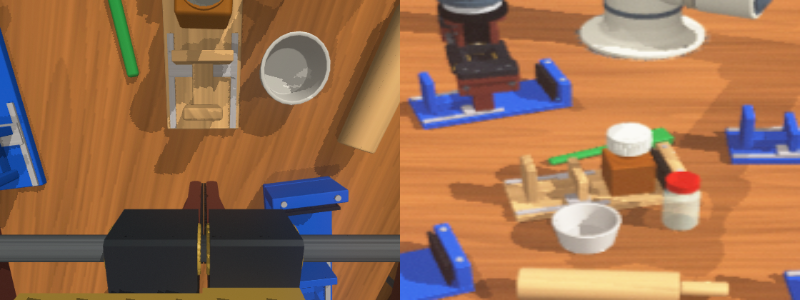

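The wrist view shows the clamp square to the tool, with the push plate at (203,112) straight ahead of the shut fingers at (203,185). The ramekin at (295,68) is clear of the path. I'll measure the plate and base from the wrist depth.

```bash
cat >> h.py <<'E'
def wloc(d,s):
    T=np.eye(4);T[:3,:3]=s["orientation"];T[:3,3]=s["eef_pos"];e=dict(d);e["world_from_camera"]=T@d["mount"]
    P=cloud(e);t=np.radians(TH);X=np.array([np.cos(t),np.sin(t)]);Y=np.array([-X[1],X[0]])
    return np.stack([(P[...,:2]-O)@X,(P[...,:2]-O)@Y,P[...,2]],-1)
E
python3 - <<'E'
from h import *
from bench import bot
L=wloc(np.load("pics/w1.npz"),bot.get_state());x,y,z=np.moveaxis(L,-1,0)
v,u=np.mgrid[:420,:560]
hs=v<200
def r(n,m): q=L[m&hs];print(n,len(q),np.percentile(q,[2,50,98],axis=0).round(1).tolist() if len(q) else 0)
r("plate top",(abs(x)<30)&(y<-90)&(y>-150)&(z>78)&(z<92))
r("plate back",(abs(x)<30)&(y<-90)&(y>-160)&(z>25)&(z<78))
r("jaw top",(abs(x)<45)&(y<-35)&(y>-80)&(z>52)&(z<66))
r("base",(abs(x)<60)&(y<0)&(y>-160)&(z>8)&(z<16))
r("jar",(abs(x)<45)&(y<50)&(y>-30)&(z>68)&(z<88))
E
```

```text
plate top 1008 [[-20.3, -128.1, 82.6], [-0.0, -121.6, 85.5], [21.0, -114.9, 87.3]]
plate back 965 [[-15.6, -115.1, 30.0], [-0.3, -104.9, 31.9], [16.2, -90.0, 71.3]]
jaw top 1434 [[-34.0, -65.0, 53.1], [-0.3, -59.5, 58.7], [33.4, -53.5, 60.3]]
base 9147 [[-49.0, -147.1, 11.1], [-0.6, -81.4, 12.9], [48.5, -4.9, 15.8]]
jar 1680 [[-27.7, -23.0, 69.1], [1.3, -17.9, 76.4], [29.0, -9.6, 83.4]]
```

```bash
python3 -m creep '[[0,2.5,-0.1,0,0],[0,6,-0.2,0.3,0],[0,9.5,-0.3,0.3,0],[0.1,12.3,-0.4,0.3,0],[0.1,13.2,-0.4,0.3,0]]' && python3 -m creep '[[-0.4,0,0,0,0],[-1,0,0,0,0],[-1.6,0,0,0,0],[-2,0,0,0,0],[-2.2,0,0,0,0]]'
python3 -c "
from h import *
togo(0,-140,67)"
```

```text
clock: 1.87
eef_pos: [578.3, -200.8, 61.7]
orientation: [[0.237, -0.011, 0.971], [-0.972, 0.005, 0.237], [-0.008, -1.0, -0.01]]
wrist_force: [-0.3, -0.2, -0.8]
opening: 0.004
clock: 2.28
eef_pos: [574.1, -179.0, 64.5]
orientation: [[0.238, -0.008, 0.971], [-0.971, 0.004, 0.238], [-0.006, -1.0, -0.006]]
wrist_force: [0.5, -0.6, 0.9]
opening: 0.006
t 2.28 local [  -4.9 -144.1   64.5] yaw rel -0.25 tilt y [-0.008  0.004 -1.   ] F [ 0.5 -0.6  0.9] open 0.006
shift cm [-0.41 -0.25  0.48] turn -0.25 j6 -0.6
```

```bash
python3 -m creep '[[-0.6,-0.1,0.4,-0.2,0],[-1.2,-0.2,0.4,-0.2,0],[-1.8,-0.2,0.4,-0.2,0],[-2.4,-0.2,0.4,-0.2,0],[-3,-0.2,0.4,-0.2,0]]'
python3 -c "
from h import *
togo(0,-140,67)"
```

```text
clock: 2.7
eef_pos: [572.0, -150.0, 67.8]
orientation: [[0.241, -0.004, 0.971], [-0.971, 0.001, 0.241], [-0.002, -1.0, -0.004]]
wrist_force: [2.4, -6.0, -1.2]
opening: 0.004
t 2.7 local [ 1.000e-01 -1.154e+02  6.780e+01] yaw rel -0.08 tilt y [-0.004  0.001 -1.   ] F [ 2.4 -6.  -1.2] open 0.004
shift cm [ 2.46  0.08 -0.  ] turn -0.08 j6 -0.56
```

```bash
python3 -m creep '[[-0.4,0,0,0,0],[-0.8,0,0,0,0],[-1.2,0,0,0,0],[-1.5,0,0,0,0],[-1.7,0,0,0,0]]' && python3 -m creep '[[-0.1,0,0,0,0],[-0.2,0,0,0,0],[-0.3,0,0,0,0],[-0.4,0,0,0,0],[-0.5,0,0,0,0]]'
python3 -c "
from h import *
togo(0,-140,67)"
```

```text
clock: 3.12
eef_pos: [568.4, -135.3, 68.3]
orientation: [[0.24, -0.003, 0.971], [-0.971, -0.004, 0.24], [0.003, -1.0, -0.004]]
wrist_force: [2.3, -10.1, -3.1]
opening: 0.008
clock: 3.53
eef_pos: [567.6, -132.4, 68.6]
orientation: [[0.239, -0.001, 0.971], [-0.971, -0.009, 0.239], [0.008, -1.0, -0.003]]
wrist_force: [2.2, -9.2, -3.9]
opening: 0.003
t 3.53 local [  0.1 -97.3  68.6] yaw rel -0.19 tilt y [-0.001 -0.009 -1.   ] F [ 2.2 -9.2 -3.9] open 0.003
shift cm [4.27 0.19 0.01] turn -0.19 j6 -0.52
```

```bash
python3 -m creep '[[-0.2,0.1,0,0,0],[-0.3,0.1,0,0,0],[-0.4,0.1,0,0,0],[-0.5,0.1,0,0,0],[-0.6,0.1,0,0,0]]' && python3 -m creep '[[-0.2,0.1,0,0,0],[-0.3,0.1,0,0,0],[-0.4,0.1,0,0,0],[-0.5,0.1,0,0,0],[-0.5,0.1,0,0,0]]'
python3 -c "
from h import *
togo(0,-140,67)"
```

```text
clock: 3.95
eef_pos: [567.1, -130.2, 68.7]
orientation: [[0.237, 0.002, 0.972], [-0.971, -0.016, 0.237], [0.016, -1.0, -0.002]]
wrist_force: [3.0, -16.0, -2.5]
opening: -0.0
clock: 4.37
eef_pos: [566.9, -129.7, 68.8]
orientation: [[0.235, 0.005, 0.972], [-0.972, -0.025, 0.235], [0.026, -1.0, -0.001]]
wrist_force: [3.4, -16.5, -2.9]
opening: 0.006
t 4.37 local [  0.1 -94.5  68.8] yaw rel -0.42 tilt y [ 0.005 -0.025 -1.   ] F [  3.4 -16.5  -2.9] open 0.006
shift cm [4.54 0.29 0.03] turn -0.42 j6 -0.51
```

```bash
python3 -m creep '[[-0.4,0.1,0,0,0],[-0.6,0.1,0,0,0],[-0.8,0.1,0,0,0],[-0.9,0.1,0,0,0],[-0.9,0.1,0,0,0]]'
python3 - <<'E'
from h import *
from bench import bot,imaging
togo(0,-140,67)
s=bot.get_state();d=imaging.capture("wrist");np.savez("pics/w2.npz",**d)
L=wloc(d,s);x,y,z=np.moveaxis(L,-1,0);hs=np.mgrid[:420,:560][0]<230
def r(n,m): q=L[m&hs];print(n,len(q),np.percentile(q,[2,50,98],axis=0).round(1).tolist() if len(q) else 0)
r("plate top",(abs(x)<30)&(y<-60)&(y>-110)&(z>78)&(z<92))
r("jaw top",(abs(x)<45)&(y<0)&(y>-50)&(z>52)&(z<66))
r("cap",(abs(x)<45)&(y<70)&(y>-30)&(z>119)&(z<135))
E
```

```text
clock: 4.78
eef_pos: [566.4, -127.9, 69.0]
orientation: [[0.231, 0.011, 0.973], [-0.972, -0.039, 0.231], [0.04, -0.999, 0.001]]
wrist_force: [6.3, -24.0, -5.0]
opening: 0.006
t 4.78 local [  0.  -92.7  69. ] yaw rel -0.64 tilt y [ 0.011 -0.039 -0.999] F [  6.3 -24.   -5. ] open 0.006
shift cm [4.72 0.39 0.05] turn -0.64 j6 -0.49
plate top 26 [[1.8, -68.2, 78.1], [15.4, -67.9, 78.7], [20.4, -67.6, 79.4]]
jaw top 4227 [[-32.0, -18.0, 56.6], [1.8, -11.9, 58.2], [34.6, -6.2, 60.7]]
cap 9171 [[-19.8, -3.4, 121.0], [1.7, 5.4, 126.4], [23.2, 11.2, 128.0]]
```

Jaw travel is about 47 mm at a push of about 25 N, so the jar is gripped. Next I'll back off and rise.

```bash
python3 -m creep '[[0.5,0,0,0,0],[1.2,0,0,0,0],[2,0,0,0,0],[2.5,0,0,0,0],[2.5,0,0,0,0]]' && python3 -m creep '[[0,-2.5,0,0,8.7],[0,-6,0,0,8.7],[0,-9.5,0,0,8.7],[0,-12.5,0,0,8.7],[0,-13,0,0,8.7]]'
python3 - <<'E'
from h import *
from bench import bot,imaging
import cv2
togo(0,20,200)
s=bot.get_state();d=imaging.capture("wrist");np.savez("pics/w3.npz",**d)
L=wloc(d,s);x,y,z=np.moveaxis(L,-1,0);hs=np.mgrid[:420,:560][0]<230
def r(n,m): q=L[m&hs];print(n,len(q),np.percentile(q,[2,50,98],axis=0).round(1).tolist() if len(q) else 0)
r("jaw top",(abs(x)<45)&(y<0)&(y>-50)&(z>52)&(z<66))
r("cap",(abs(x)<45)&(y<70)&(y>-30)&(z>119)&(z<135))
t=imaging.capture("top");T=cloud(t);t_=np.radians(TH);X=np.array([np.cos(t_),np.sin(t_)]);Y=np.array([-X[1],X[0]])
m=np.zeros((420,560),bool);m[185:240,262:320]=1
m&=(T[...,2]>118)&(T[...,2]<134);q=T[m];print("top cap",np.percentile(np.c_[(q[:,:2]-O)@X,(q[:,:2]-O)@Y,q[:,2]],[1,50,99],axis=0).round(1))
cv2.imwrite("pics/w3.png",np.hstack([cv2.resize(d["pixels"],(400,300)),cv2.resize(t["pixels"][170:260,250:370],(400,300),interpolation=2)])[...,::-1])
E
```

```text
clock: 5.25
eef_pos: [572.4, -152.7, 70.1]
orientation: [[0.23, 0.011, 0.973], [-0.972, -0.038, 0.231], [0.039, -0.999, 0.001]]
wrist_force: [1.1, 0.1, -0.0]
opening: 0.005
clock: 5.67
eef_pos: [572.9, -147.5, 207.4]
orientation: [[0.231, 0.02, 0.973], [-0.972, -0.04, 0.232], [0.044, -0.999, 0.01]]
wrist_force: [0.8, 0.0, 1.9]
opening: 0.347
t 5.67 local [   1.5 -113.2  207.4] yaw rel -0.61 tilt y [ 0.02  -0.04  -0.999] F [0.8 0.  1.9] open 0.347
shift cm [-13.34   0.15  -0.3 ] turn -0.61 j6 -0.53
jaw top 1434 [[-32.0, -20.7, 56.3], [1.7, -14.5, 58.2], [35.1, -8.6, 63.3]]
cap 4509 [[-23.4, -5.1, 122.0], [1.9, 12.4, 126.6], [27.4, 25.2, 128.4]]
top cap [[-24.5  -3.1 118.5]
 [  1.2  22.4 125.1]
 [ 27.3  48.3 131.3]]
```

View pics/w3.png

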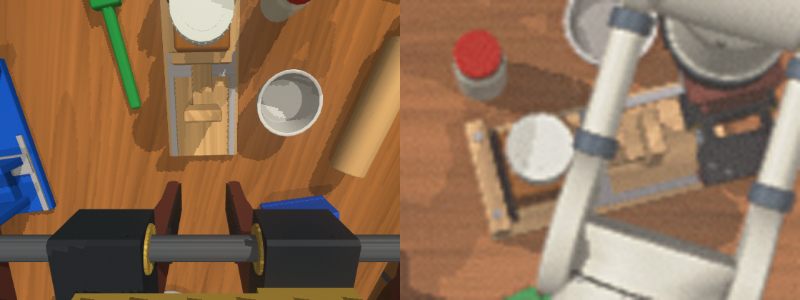

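The jaw stays shut (travel about 45 mm after spring-back). The cap centre is at clamp-local (1.6, 22.5): wrist (200,20), top panel (540,148). Next I'll go above the cap.

```bash
python3 -m creep '[[-2.5,0,0,0,8.7],[-6,0,0,-0.6,8.7],[-9.5,0,0,-0.6,8.7],[-12.5,0,0,-0.6,8.7],[-13.6,0,0,-0.6,8.7]]' && python3 -m creep '[[0,0,0,0,8.7],[0,0,0,0,8.7],[0,0,0,0,8.7],[0,0,0,0,8.7],[0,0,0,0,8.7]]'
python3 -c "
from h import *
togo(1.6,22.5,110)"
```

```text
clock: 6.18
eef_pos: [538.9, -11.7, 194.2]
orientation: [[0.244, 0.011, 0.97], [-0.969, -0.037, 0.245], [0.038, -0.999, 0.001]]
wrist_force: [0.1, -0.0, -0.5]
opening: 0.818
clock: 6.6
eef_pos: [539.1, -12.9, 193.9]
orientation: [[0.243, 0.01, 0.97], [-0.969, -0.037, 0.243], [0.038, -0.999, 0.001]]
wrist_force: [0.1, -0.1, -0.9]
opening: 0.991
t 6.6 local [  1.4  25.5 193.9] yaw rel 0.06 tilt y [ 0.01  -0.037 -0.999] F [ 0.1 -0.1 -0.9] open 0.991
shift cm [-0.02  8.4   0.02] turn 0.06 j6 -0.32
```

```bash
python3 -m creep '[[0,2,0,0,8.7],[0,4.5,0,0,8.7],[0,7,0,0,8.7],[0,8.2,0,0,8.7],[0,8.4,0,0,8.7]]' && python3 -m creep '[[0,0,0,0,8.7],[0,0,0,0,8.7],[0,0,0,0,8],[0,0,0,0,7],[0,0,0,0,6.5]]' 
python3 -c "
from h import *
togo(1.6,22.5,110)"
```

```text
clock: 7.02
eef_pos: [538.5, -16.7, 106.7]
orientation: [[0.242, 0.005, 0.97], [-0.97, -0.037, 0.242], [0.037, -0.999, -0.004]]
wrist_force: [0.2, 0.0, -0.0]
opening: 0.989
clock: 7.43
eef_pos: [539.1, -16.7, 108.0]
orientation: [[0.242, 0.007, 0.97], [-0.97, -0.037, 0.242], [0.037, -0.999, -0.002]]
wrist_force: [-0.0, 0.1, -0.1]
opening: 0.802
t 7.43 local [  0.4  21.8 108. ] yaw rel -0.01 tilt y [ 0.007 -0.037 -0.999] F [-0.   0.1 -0.1] open 0.802
shift cm [-0.06 -0.21  0.11] turn -0.01 j6 -0.32
```

```bash
python3 -m creep '[[-0.1,-0.3,0.1,0,6.5],[-0.1,-0.3,0.1,0,6],[-0.1,-0.3,0.1,0,5],[-0.1,-0.3,0.1,0,5],[-0.1,-0.3,0.1,0,5]]' 45 && python3 -m creep '[[0,0,0,0,4.5],[0,0,0,0,4.5],[0,0,0,0,4.5],[0,0,0,0,4.5],[0,0,0,0,4.5]]' 45
python3 -c "
from h import *
togo(1.6,22.5,110)"
```

```text
clock: 7.85
eef_pos: [540.4, -15.2, 111.6]
orientation: [[0.242, 0.009, 0.97], [-0.97, -0.037, 0.242], [0.038, -0.999, -0.001]]
wrist_force: [0.9, 1.1, 4.1]
opening: 0.619
clock: 8.27
eef_pos: [540.4, -15.2, 111.7]
orientation: [[0.242, 0.009, 0.97], [-0.97, -0.037, 0.242], [0.038, -0.999, -0.0]]
wrist_force: [0.8, 0.2, 2.0]
opening: 0.62
t 8.27 local [  2.1  23.  111.7] yaw rel 0.01 tilt y [ 0.009 -0.037 -0.999] F [0.8 0.2 2. ] open 0.62
shift cm [ 0.04  0.17 -0.05] turn 0.01 j6 -0.31
```

```bash
python3 -m creep '[[0,0.2,0,0,4.5],[0,0.4,0,0,4.5],[0,0.6,0,0,4.5],[0,0.8,0,0,4.5],[0,0.8,0,0,4.5]]'
python3 -c "
from h import *
togo(1.6,22.5,106)"
```

```text
clock: 8.68
eef_pos: [540.7, -15.2, 105.6]
orientation: [[0.242, 0.01, 0.97], [-0.97, -0.036, 0.242], [0.038, -0.999, 0.001]]
wrist_force: [-3.2, 1.9, 9.3]
opening: 0.616
t 8.68 local [  2.3  22.9 105.6] yaw rel 0.02 tilt y [ 0.01  -0.036 -0.999] F [-3.2  1.9  9.3] open 0.616
shift cm [ 0.04 -0.04 -0.07] turn 0.02 j6 -0.31
```

```bash
python3 -m creep '[[0,0.2,0,-3,4.5],[0,0.2,0,-9,4.5],[0,0.2,0,-15,4.5],[0,0.2,0,-21,4.5],[0,0.2,0,-27,4.5]]'
python3 -c "
from h import *
togo(1.6,22.5,106)"
```

```text
clock: 9.1
eef_pos: [541.3, -15.0, 105.6]
orientation: [[0.66, 0.013, 0.751], [-0.751, -0.036, 0.66], [0.035, -0.999, -0.014]]
wrist_force: [-2.3, 1.5, 9.8]
opening: 0.616
t 9.1 local [  2.9  23.  105.6] yaw rel 27.29 tilt y [ 0.013 -0.036 -0.999] F [-2.3  1.5  9.8] open 0.616
shift cm [-0.02 -0.04 -0.14] turn 27.29 j6 -0.79
```

```bash
python3 -m creep '[[0,0.2,0,-6,4.5],[0,0.2,0,-13,4.5],[0,0.2,0,-20,4.5],[0,0.2,0,-27,4.5],[0,0.2,0,-33,4.5]]' && python3 -m creep '[[0,0.2,0,-1,4.5],[0,0.2,0,-2,4.5],[0,0.2,0,-2,4.5],[0,0.2,0,-2,4.5],[0,0.2,0,-2,4.5]]'
python3 - <<'E'
from h import *
from bench import bot,imaging
import cv2
togo(1.6,22.5,150)
d=imaging.capture("wrist");s=imaging.capture("scene")
cv2.imwrite("pics/w4.png",np.hstack([cv2.resize(d["pixels"],(400,300)),cv2.resize(s["pixels"][170:290,200:320],(400,300),interpolation=2)])[...,::-1])
E
```

```text
clock: 9.52
eef_pos: [541.4, -15.2, 105.8]
orientation: [[0.964, 0.014, 0.265], [-0.265, -0.036, 0.964], [0.023, -0.999, -0.031]]
wrist_force: [-4.5, 0.6, 11.8]
opening: 0.617
clock: 9.93
eef_pos: [541.4, -15.3, 105.9]
orientation: [[0.973, 0.016, 0.232], [-0.231, -0.036, 0.972], [0.023, -0.999, -0.032]]
wrist_force: [-4.7, 1.4, 11.2]
opening: 0.618
t 9.93 local [  3.   22.7 105.9] yaw rel 62.59 tilt y [ 0.016 -0.036 -0.999] F [-4.7  1.4 11.2] open 0.618
shift cm [-0.01 -4.41 -0.22] turn 62.59 j6 -1.41
```

View pics/w4.png

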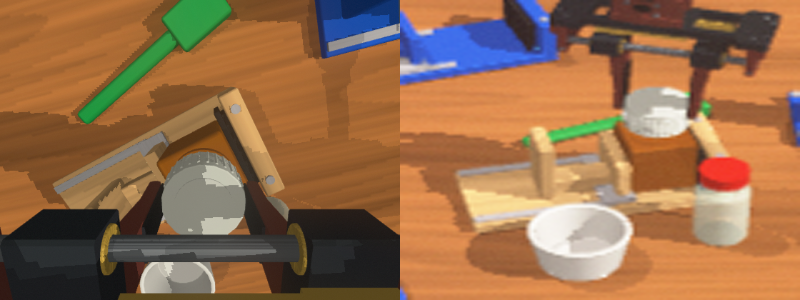

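The cap sits in the fingers at wrist (203,195), the jar is square in the shut clamp, and the turn was 62° with the cap down. Next is a gentle lift with a force check.

```bash
python3 -m creep '[[0,-0.3,0,0,4.5],[0,-0.7,0,0,4.5],[0,-1.1,0,0,4.5],[0.05,-1.5,-0.05,0,4.5],[0.05,-1.8,-0.05,0,4.5]]'
python3 -c "
from h import *
togo(1.6,22.5,170)"
```

```text
clock: 10.45
eef_pos: [541.2, -15.2, 123.6]
orientation: [[0.973, 0.014, 0.232], [-0.231, -0.036, 0.972], [0.022, -0.999, -0.032]]
wrist_force: [0.7, -0.5, -0.8]
opening: 0.616
t 10.45 local [  2.7  22.8 123.6] yaw rel 62.59 tilt y [ 0.014 -0.036 -0.999] F [ 0.7 -0.5 -0.8] open 0.616
shift cm [ 0.01 -4.64 -0.23] turn 62.59 j6 -1.41
```

```bash
python3 -m creep '[[0,-0.7,0,0,4.5],[0,-1.6,0,0,4.5],[0.05,-2.6,-0.1,0,4.5],[0.1,-3.6,-0.1,0,4.5],[0.1,-4.3,-0.1,0,4.5]]' && python3 -m creep '[[0,-0.2,0,0,4.5],[0,-0.4,0,0,4.5],[0,-0.4,0,0,4.5],[0,-0.4,0,0,4.5],[0,-0.4,0,0,4.5]]' && python3 -m creep '[[0,0,0,0,4.5],[0,0,0,0,4.5],[0,0,0,0,4.5],[0,0,0,0,4.5],[0,0,0,0,4.5]]'
python3 - <<'E'
from h import *
from bench import bot,imaging
import cv2
togo(1.6,22.5,170)
d=imaging.capture("wrist");s=imaging.capture("scene");np.savez("pics/s5.npz",**s);np.savez("pics/w5.npz",**d)
print("dq",abs(bot.get_state()["dq"]).max())
cv2.imwrite("pics/w5.png",np.hstack([cv2.resize(d["pixels"],(400,300)),cv2.resize(s["pixels"][170:290,200:320],(400,300),interpolation=2)])[...,::-1])
E
```

```text
clock: 10.87
eef_pos: [541.8, -14.9, 168.7]
orientation: [[0.973, 0.016, 0.232], [-0.231, -0.036, 0.972], [0.024, -0.999, -0.032]]
wrist_force: [-0.3, 0.6, 1.0]
opening: 0.617
clock: 11.28
eef_pos: [541.5, -14.8, 172.0]
orientation: [[0.973, 0.015, 0.232], [-0.231, -0.036, 0.972], [0.023, -0.999, -0.032]]
wrist_force: [-0.3, -0.2, -0.1]
opening: 0.617
clock: 11.7
eef_pos: [541.5, -14.8, 171.9]
orientation: [[0.973, 0.015, 0.232], [-0.231, -0.036, 0.972], [0.023, -0.999, -0.032]]
wrist_force: [-0.2, -1.1, -1.3]
opening: 0.619
t 11.7 local [  3.2  23.1 171.9] yaw rel 62.58 tilt y [ 0.015 -0.036 -0.999] F [-0.2 -1.1 -1.3] open 0.619
shift cm [-0.11  0.19 -0.12] turn 62.58 j6 -1.41
dq 0.001642977485819877
```

View pics/w5.png

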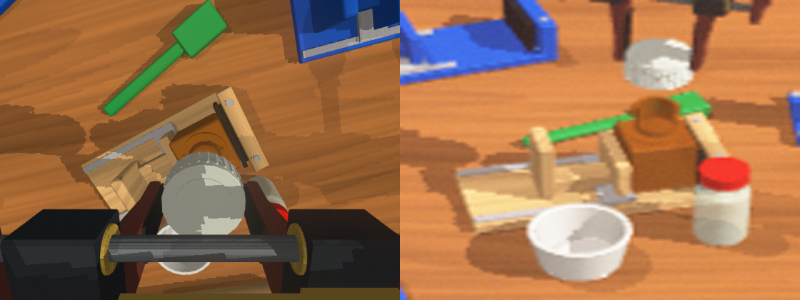

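The scene panel shows the cap held level at (658,65), about 4 cm above the open neck at (657,110). The jar stands square in the shut clamp and the neighbours have not moved.

```bash
python3 -c "
from bench import bot
print(bot.finish_job())"
```

```text
the job is handed in; nothing more can be done
None
```

The jar is open and the job is handed in, at about 12 s of the 51 s allowed; no verdict was reported.

- **Clamp:** I pushed the wooden clamp's jaw shut with about 25 N, to a travel of about 47 mm. After release it sprang back to about 45 mm. That reading is good to 1–2 mm, and the required minimum is 43.5 mm.
- **Cap:** I gripped it at 45 N, pushed it down about 6 mm and turned it 62° anticlockwise. It then lifted off with no resistance at the wrist.
- **Last checks:**
  - The cap is still in the gripper (opening 0.62, about 54 mm), with its rim about 40 mm above the mouth and the arm still.
  - The jar stands upright and square in the shut clamp.
  - The bystanders seen in the last close-up (ramekin, spice jar, brush) look unmoved.
- **Not as intended:** the tool kept a tilt of about 2° from the jaw push, well within the 14° limit. I could not measure the jaw-to-jar contact force directly, and I did not re-measure the jaw's travel after the lift.

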